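# Raise the counterweighted track barrier and push the jar home

## Task

Push the striped barrier arm of the jar track up past its balance point so that it swings over and stays raised, then gently push the waiting jar along the track, through the open gate, until it stands against the blue end stop. Everything is only pushed: do not pick the jar up, push the barrier by its arm and not by its steel counterweight, and leave the other jars and the other loose things where they are.

Things in the scene. Friction and masses are not known exactly. Their poses are not given: they have to be found in the camera images.
- infeed: jar track on a fixed 270 x 400 mm plate, 6 mm thick; place and yaw (to 17 deg) vary. Origin on the table under the track's middle, below the barrier arm; z up. The track runs along y: two rails 64 mm apart inside, centred on x = 0, from y = -180 to +180 mm, tops 22 mm above the table. Plate: x = -55 to +215, y = -200 to +200 mm; loose parts lie on it beyond the track (x over 60 mm)
- barrier (a joint): barrier angle about its hinge, rad: 0 = down, arm level across the track; 1.9 = fully raised, against its stop. The hinge axis is the track's y direction. Balance point about 0.64: below 0.58 it falls back down, near 0.64 it may hang, from 0.7 it swings on up by itself, damped, to 1.9 in 1 to 2 s and stays. Raising it takes about 1 N at the free end
- barrier_hinge (a point): point on the hinge axis, at x = 150, y = 0 mm of the track, 120 mm above the table, between two fixed grey cheeks (x = 127 to 173, y = 28 to 36 mm either side, 140 mm high). Turns with the barrier; its x axis points from the arm's free end to the hinge
- bar_end (a point): centre of the free end of the barrier's arm, a yellow and black striped bar 20 mm wide, 16 mm thick, ending 280 mm from the hinge. Down, it is at x = -130, y = 0 mm of the track, 120 mm above the table, bare table below its last 75 mm. A red blade (50 mm along the arm, 4 mm thick) hangs from the arm over the track to 30 mm above the table and blocks the jar
- counterweight: steel cylinder, 44 mm diameter, 42 mm long, on a short stalk above the hinge (20 mm behind and 70 mm above the hinge axis while the barrier is down); turns with the barrier. Origin at its centre. Not to be pushed
- jar: the waiting jar: a white closed cosmetic jar, 58 mm wide, 50 mm high, about 0.14 kg, standing on the plate between the polished guide rails (slides easily) before the barrier, its underside 6 mm above the table. Origin at the centre of its underside
- stop_spot (a point): on the plate, where the centre of the jar's underside is when the jar stands against the end stop: x = 0, y = +131 mm of the track, 6 mm above the table (a blue disc is painted there). The stop is a fixed blue block, 86 mm wide, top 40 mm above the table, its face at y = +160 mm
- jar_a: closed cosmetic jar like the task's jar (58 mm wide, 50 mm high, origin at the centre of its underside), bystander on the table at the left
- jar_b: closed cosmetic jar like the task's jar (58 mm wide, 50 mm high, origin at the centre of its underside), bystander on the table at the left
- jar_c: closed cosmetic jar like the task's jar (58 mm wide, 50 mm high, origin at the centre of its underside), bystander on the table at the left
- jar_scale: closed cosmetic jar like the task's jar (58 mm wide, 50 mm high, origin at the centre of its underside), bystander on the pan of the weighing scale at the right
- lid: loose white lid, 54 mm wide, 14 mm high, lying on the plate beyond the track; bystander. Origin at the centre of its underside
- wrench: loose 130 mm wrench lying on the plate beyond the track; bystander
- spray: white plastic bottle, 60 mm wide, 150 mm high, on the table at the left; bystander. Origin at the centre of its underside
Mind the look-alikes: they are no part of the job. Leave any yellow look-alike of the jar alone.

How it is judged (in metres and radians):
On the way, in this order (a step that is already met when the one before it is completed fails the run):
1. the barrier has swung up and stays raised, the jar still before the gate (value of joint barrier above 1.75 rad and y of jar in the frame of infeed below -0.02 m), for 0.2 s.
2. the jar stands against the end stop (horizontal distance between jar and stop_spot below 0.008 m and angle between jar's own z axis and vertical below 0.08 rad and z of jar in the frame of infeed below 0.01 m), for 0.2 s.
At the end, for the whole second after the job is handed in: The barrier is raised (joint above 1.75 rad) and the jar stands upright at rest on the track, its centre within 8 mm of its place against the end stop (all of step 2 and value of joint barrier above 1.75 rad and linear speed of jar below 0.01 m/s); the robot touches nothing.
It fails at once if the jar is lifted (more than 10 mm off the plate) (z of jar in the frame of infeed above 0.016 m).
It fails at once if the jar is tipped (angle between jar's own z axis and vertical above 0.4 rad).
It fails at once if the jar is squeezed or pushed with more than 30 N (contact force between the fingers and jar above 30 N).
It fails at once if the counterweight is pushed by the robot (contact force between any of the fingers, the arm and counterweight above 0.5 N).
It fails at once if another loose thing is moved more than 20 mm (distance of any of jar_a, jar_b, jar_c, jar_scale, lid, wrench, spray from where it was at the start of the episode above 0.02 m).
It also fails if it takes over 54 s, if anything falls off the work surface, if the arm or the gripper's body presses on something with over 40 N, if the wrist force passes 120 N, or if a joint passes its speed limit or range.

## Robot

A 6-joint arm with a two-finger parallel gripper is mounted at the origin on the work surface. World frame = base frame: x ahead of the robot, y to its left, z up, the work surface at z = 0. Lengths are in mm, angles in rad, forces in N, time in s.
With the tool pointing down it reaches from about 350 to 975 mm from the base axis. Payload 4.9 kg.
Tool frame: the origin (TCP) lies on the mounting face of the last link; the fingertips stand 173 mm ahead of it and the grasp point (between the pads) lies 155 mm ahead of it; x points along the fingers, y is the direction in which the jaws open and shut, and the axes are right-handed (so a half turn about x gives the same grasp; the last joint's range is limited). The gripper opens to 85 mm and grips with 20 to 120 N. Pads are 22 mm wide; open, the fingers measure 114 mm over their backs; the gripper's body (76 mm by 85 mm) begins 54 mm behind the grasp point. The pads swing forward as they close: fully open they stand 13 mm farther back than shut.
Start: joints at [-1.416, 0.053, 1.613, -0, 1.476, -0.119], TCP at [168.99, -601.702, 404.704] pointing down, gripper open.
Joint ranges: [-3.01, 3.01], [-1.01, 2.22], [0.06, 2.58], [-1.02, 4.17], [0.09, 2.62], [-3.14, 3.14]. Speed limits (rad/s): [2.57, 2.57, 3.14, 3.14, 3.14, 3.14].

## Interface

Orientations are given as a unit quaternion [x, y, z, w].
In Python, from workcell import bot, eyes gives the robot as it stands.
- The arm moves only by the tool apply_moves, never from a script. Its argument "commands" is a list of rows, each a list of 6 numbers: the shift along the world's x, y, z in m, then the turn, a rotation vector about the world's x, y, z in degrees. In form: [[dx, dy, dz, wx, wy, wz], ...]. A call has 1 to 5 rows; each row is the pose to reach, as a shift and turn from the pose commanded when the call began; what a row does not reach only later rows make up. A row lasts 1/8 s, in which the tool goes at most 62.5 mm and 10.7 degrees, less where a joint would pass 70% of its speed; a pose out of reach is approached as far as the arm can. A call with a gripper value outside its range is refused whole. "jaw" is the closure, from 0 (fully open) to 1 (shut), set as the call begins (left out, the last holds). The fingers move at their own pace and stop on an object; the grip force is fixed at half the most. Time passes only in rows, so rows that repeat a pose let the fingers close. It gives the time, the measured TCP pose, the force and the opening at its end, in the units of the state.
- bot.get_state(): the state, without advancing time (a new reading comes with each control period).
- eyes.camera(name): name is "scene" or "top"; returns a dict with "img" (420x560x3 uint8, red, green, blue), "range_z" (420x560 float32, mm along the optical axis (not along the pixel's ray), 0 where there is no reading), "fx", "fy", "cx", "cy" (pixels), "dist" ([k1, k2, p1, p2, k3] as OpenCV has them; the pictures are not rectified), "cam_to_world" (4x4, takes a point from camera to world coordinates). Camera axes: x right, y down, z forward; pixel columns grow to the right and rows downward; lengths in mm; the calibration is good to about 2 mm. A picture is of the moment at which its call begins.
- bot.close_job(): hands the job in, once; it reports no verdict.
The state is a dict: "time_s": time; "joints": joint angles; "qvel": joint speeds; "tau": joint torques, N m; "tcp_pos": TCP position; "tool_rot": TCP orientation; "force": force on the tool from outside, world axes, zero at the start; "ft_torque": the same for the moment, N m; "finger_gap": finger opening in mm.
Only numpy, scipy, OpenCV 4.12 (cv2) and the standard library are available. Lean on these libraries where they do the work, as an engineer would, in place of code of your own. Each camera call takes 0.05 s, during which the arm holds its last target. There are 200 camera calls.

## Working session

There is one attempt and no reset: what is moved stays moved. The work goes in short steps, Python scripts to look and compute and a tool call to move; the robot and the scene stay as the last step left them, time stands still between calls to the robot, and variables do not carry over. Pictures are saved under pics/ and viewed, about 8 in all and at most 12, crops included, and the job is handed in when it is done.

Besides the shell and the picture viewer there is one more tool, called after ">>>" as name([rows], argument=value, ...), one row to a line, values as JSON. apply_moves: Moves the arm, as the interface text tells. Its arguments: {"type":"object","properties":{"commands":{"type":"array","items":{"type":"array","items":{"type":"number"}}},"jaw":{"type":"number"}},"required":["commands"]}

```bash
mkdir -p pics; cat > h.py <<'E'
import numpy as np,cv2
from workcell import bot,eyes
def snap(n,tag):
    c=eyes.camera(n); cv2.imwrite(f'pics/{tag}.png',c['img'][:,:,::-1]); np.savez(f'pics/{tag}.npz',**c); return c
def px(c,u,v,r=1):
    z=c['range_z'][v-r:v+r+1,u-r:u+r+1]; z=np.median(z[z>0]) if (z>0).any() else np.nan
    K=np.array([[c['fx'],0,c['cx']],[0,c['fy'],c['cy']],[0,0,1.]])
    a,b=cv2.undistortPoints(np.array([[[u,v]]],float),K,np.array(c['dist'],float).ravel())[0,0]
    return (c['cam_to_world']@[a*z,b*z,z,1])[:3]
E
python3 - <<'E'
from h import *
for n in('scene','top'): c=snap(n,n+'0')
print(bot.get_state())
a=cv2.imread('pics/scene0.png');b=cv2.imread('pics/top0.png')
E
```

```text
{'time_s': 0.1, 'joints': array([-1.41601878e+00,  5.33119977e-02,  1.61415116e+00, -2.29177496e-05,
        1.47602397e+00, -1.19001639e-01]), 'qvel': array([-0.00068911, -0.00138585, -0.00447804, -0.00014944,  0.0024684 ,
       -0.00101957]), 'tau': array([ 6.15610952e-04, -3.94907355e+01, -3.71362817e+01, -1.20818640e-04,
        3.95176045e-03, -1.57546697e-05]), 'tcp_pos': array([ 168.94187407, -601.48255201,  403.57584326]), 'tool_rot': array([-0.7004715 , -0.09716381,  0.70051159, -0.09582472]), 'force': array([-0.00597641,  0.80289151,  0.50181717]), 'ft_torque': array([-0.07412771, -0.02048431,  0.05397995]), 'finger_gap': 85.3853422369638}
```

View pics/top0.png

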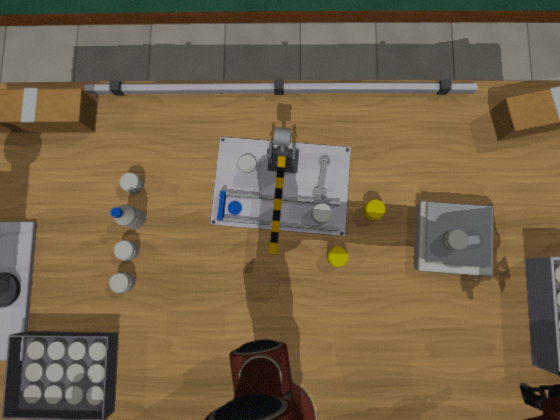

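View pics/scene0.png

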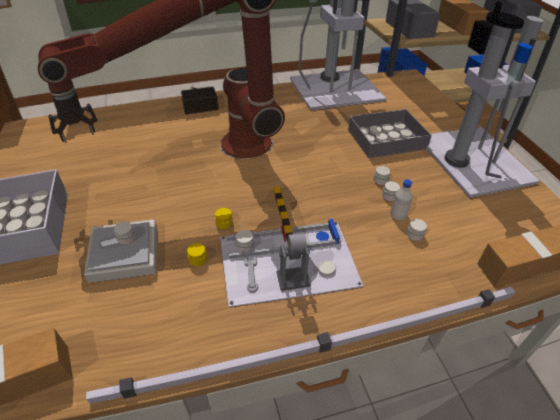

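The top view shows the track with its blue stop at about (221,205) and disc at (235,208). The bar's free end is at (273,250), and the hinge cheeks and counterweight are near (283,140–160).
What could be taken for the jar:
- white on the track at (322,213), my choice
- lid at (247,162)
- yellow look-alikes at (375,210) and (338,257)
- jar on the scale at (458,240)
- left-hand jars at (130,182), (125,250) and (120,283)

I'll check the choice in a close crop.

```bash
python3 - <<'E'
from h import *
c=dict(np.load('pics/top0.npz'))
cv2.imwrite('pics/crop0.png',cv2.resize(c['img'][120:275,200:400,::-1],None,fx=4,fy=4,interpolation=cv2.INTER_CUBIC)[:600])
for n,u,v in [('jar',322,213),('barend',273,249),('barmid',278,200),('barroot',281,166),('disc',235,208),('c1',222,139),('c2',350,149),('c3',212,224),('c4',344,235),('stop',221,205),('lid',247,162),('yel',375,210),('yel2',338,257)]: print(n,(u,v),px(c,u,v).round(1))
E
```

```text
jar (322, 213) [ 571.3 -127.1   56.5]
barend (273, 249) [466.    7.7 128.1]
barmid (278, 200) [596.8  -4.5 126.8]
barroot (281, 166) [689.8 -12.  127.3]
disc (235, 208) [592.4 127.2   5.6]
c1 (222, 139) [803.7 170.9   8.8]
c2 (350, 149) [ 773.4 -217.     4.7]
c3 (212, 224) [544.6 195.1   2.4]
c4 (344, 235) [ 513.5 -195.5    1.3]
stop (221, 205) [596.2 163.3  39.4]
lid (247, 162) [729.1  92.3  19.8]
yel (375, 210) [ 581.2 -278.1   50.3]
yel2 (338, 257) [ 447.9 -171.5   49.7]
```

View pics/crop0.png

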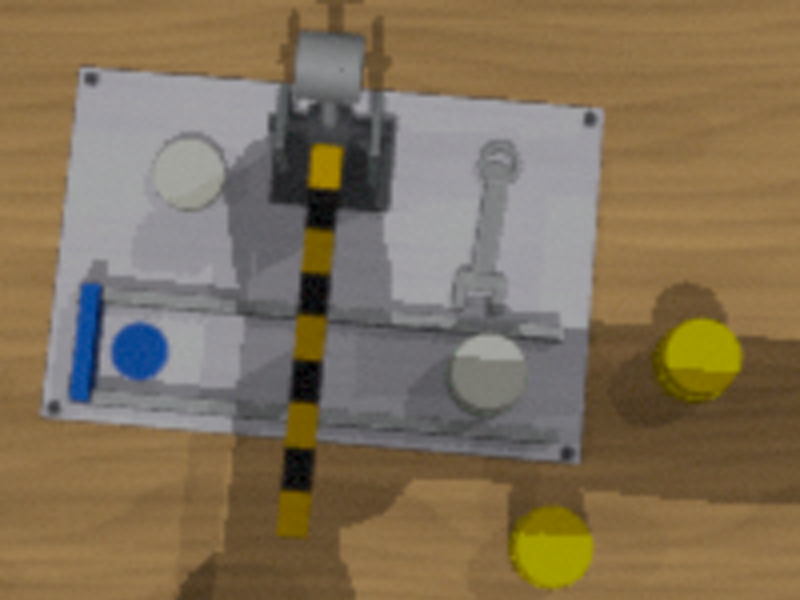

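The crop shows the white jar at crop (488,373) between the rails, and it is the only candidate on the track. The bar's free end is at crop (293,535) and the disc at (139,352). Track origin comes out near (582,-3) with yaw -4.6°, and the jar at track (≈0,-124), which fits the given dimensions.

I'll lift the bar with shut fingers, tilted and reaching under the bar from the right (-y) side.

>>> apply_moves([
  [0.036, 0.047, 0, 0, 0, 10],
  [0.072, 0.094, 0, 0, 0, 20],
  [0.108, 0.141, 0, 0, 0, 30],
  [0.144, 0.188, 0, 0, 0, 40],
  [0.18, 0.235, 0, 0, 0, 50],
], jaw=1)

```text
time_s: 0.72
tcp_pos: [349.7, -364.9, 404.3]
tool_rot: [0.593, 0.385, -0.593, 0.385]
force: [1.1, -1.1, 0.5]
finger_gap: -0.0
```

>>> apply_moves([
  [0.036, 0.047, 0, 0, 0, 10],
  [0.072, 0.094, 0, 0, 0, 20],
  [0.108, 0.141, 0, 0, 0, 20],
  [0.128, 0.167, 0, 0, 0, 20],
  [0.128, 0.167, 0, 0, 0, 20],
])

```text
time_s: 1.35
tcp_pos: [477.8, -198.0, 404.1]
tool_rot: [-0.517, -0.482, 0.518, -0.481]
force: [0.3, -0.9, -0.3]
finger_gap: -0.0
```

>>> apply_moves([
  [0, 0, 0, 10, 0, 0],
  [0, 0, 0, 20, 0, 0],
  [0, 0, 0, 30, 0, 0],
  [0, 0, 0, 40, 0, 0],
  [0, 0, 0, 50, 0, 0],
])

```text
time_s: 1.98
tcp_pos: [476.3, -200.8, 404.5]
tool_rot: [0.674, 0.655, -0.265, 0.215]
force: [-0.3, 0.0, 0.1]
finger_gap: -0.0
```

```bash
cat > s.py <<'E'
from h import *
from scipy.spatial.transform import Rotation as R
s=bot.get_state(); r=R.from_quat(s['tool_rot']).as_matrix()
print(s['time_s'],s['joints'].round(2),s['tcp_pos'].round(1),'f',s['force'].round(2),'gap',s['finger_gap'])
print('x',r[:,0].round(3),'y',r[:,1].round(3),'tip',(s['tcp_pos']+173*r[:,0]).round(1))
E
python3 s.py
```

```text
1.975 [-0.67 -0.09  1.82  0.71  1.95 -0.51] [ 476.3 -200.8  404.5] f [-0.35  0.03  0.15] gap -0.044185870291777084
x [ 0.001  0.769 -0.639] y [ 0.997 -0.05  -0.058] tip [476.6 -67.7 294. ]
```

>>> apply_moves([
  [0, 0, -0.06, 0, 0, 0],
  [0, 0, -0.12, 0, 0, 0],
  [0, 0, -0.18, 0, 0, 0],
  [0, 0, -0.205, 0, 0, 0],
  [0, 0, -0.205, 0, 0, 0],
])

```text
time_s: 2.6
tcp_pos: [475.5, -199.8, 197.2]
tool_rot: [0.673, 0.655, -0.267, 0.214]
force: [0.4, -0.3, 0.2]
finger_gap: 0.1
```

```bash
python3 s.py
```

```text
2.6 [-0.67  0.17  1.94  0.65  1.66 -0.75] [ 475.5 -199.8  197.2] f [ 0.37 -0.29  0.23] gap 0.06574117456279147
x [-0.002  0.768 -0.64 ] y [ 0.997 -0.049 -0.062] tip [475.2 -66.9  86.5]
```

>>> apply_moves([
  [0, 0.02, -0.04, 0, 0, 0],
  [0, 0.05, -0.04, 0, 0, 0],
  [0, 0.09, -0.04, 0, 0, 0],
  [0, 0.09, -0.04, 0, 0, 0],
])

```text
time_s: 3.1
tcp_pos: [477.1, -108.7, 161.1]
tool_rot: [0.673, 0.655, -0.266, 0.218]
force: [0.0, -1.0, -0.2]
finger_gap: -0.1
```

```bash
python3 s.py; python3 - <<'E'
from h import *
a=snap('scene','s1')['img'][150:300,150:350,::-1];b=snap('top','t1')['img'][120:270,200:400,::-1]
cv2.imwrite('pics/c1.png',np.hstack([cv2.resize(i,(400,300),interpolation=cv2.INTER_CUBIC) for i in(a,b)]))
E
```

```text
3.1 [-0.52  0.15  2.03  0.73  1.51 -0.71] [ 477.1 -108.7  161.1] f [ 0.03 -0.97 -0.19] gap -0.09879778309573836
x [-0.001  0.766 -0.643] y [ 0.997 -0.046 -0.056] tip [477.   23.7  49.8]
```

View pics/c1.png

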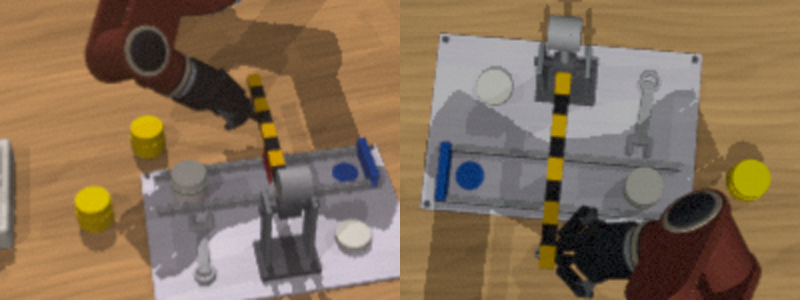

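The fingers are under the bar's last part, right of the track and clear of the jar. I'll lift along the arc.

>>> apply_moves([
  [0, 0, 0.02, 0, 0, 0],
  [0, 0, 0.035, 0, 0, 0],
  [0.003, 0, 0.055, 0, 0, 0],
  [0.005, 0, 0.073, 0, 0, 0],
  [0.005, 0, 0.073, 0, 0, 0],
])

```text
time_s: 3.82
tcp_pos: [483.0, -110.2, 235.0]
tool_rot: [0.674, 0.654, -0.266, 0.219]
force: [0.2, -1.9, -0.9]
finger_gap: 0.0
```

>>> apply_moves([
  [0.006, -0.001, 0.024, 0, 0, 0],
  [0.015, -0.001, 0.048, 0, 0, 0],
  [0.026, -0.002, 0.071, 0, 0, 0],
  [0.04, -0.003, 0.093, 0, 0, 0],
])

```text
time_s: 4.32
tcp_pos: [523.0, -112.9, 328.1]
tool_rot: [0.673, 0.654, -0.267, 0.217]
force: [-0.3, -5.5, -2.2]
finger_gap: 0.1
```

```bash
python3 s.py; python3 - <<'E'
from h import *
a=snap('scene','s2')['img'][150:300,150:350,::-1];b=snap('top','t2')['img'][120:270,200:400,::-1]
cv2.imwrite('pics/c2.png',np.hstack([cv2.resize(i,(400,300),interpolation=cv2.INTER_CUBIC) for i in(a,b)]))
E
```

```text
4.325 [-0.49 -0.01  1.87  0.75  1.73 -0.47] [ 523.  -112.9  328.1] f [-0.31 -5.53 -2.24] gap 0.09719922220818906
x [ 0.001  0.765 -0.644] y [ 0.997 -0.049 -0.056] tip [523.2  19.5 216.7]
```

View pics/c2.png

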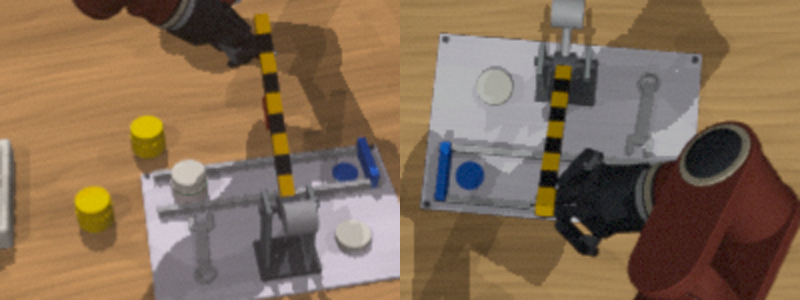

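The bar is riding up on the fingers and the jar hasn't moved. I'll carry it past the balance point.

>>> apply_moves([
  [0.015, -0.003, 0.02, 0, 0, 0],
  [0.031, -0.005, 0.04, 0, 0, 0],
  [0.045, -0.006, 0.055, 0, 0, 0],
  [0.055, -0.006, 0.065, 0, 0, 0],
  [0.055, -0.006, 0.065, 0, 0, 0],
])

```text
time_s: 5.05
tcp_pos: [577.4, -118.4, 391.2]
tool_rot: [0.673, 0.655, -0.266, 0.217]
force: [0.2, -0.2, -0.2]
finger_gap: -0.0
```

>>> apply_moves([
  [0, 0, 0, 0, 0, 0],
  [0, 0, 0, 0, 0, 0],
  [0, 0, 0, 0, 0, 0],
  [0, 0, 0, 0, 0, 0],
  [0, 0, 0, 0, 0, 0],
])

```text
time_s: 5.68
tcp_pos: [576.9, -118.7, 390.7]
tool_rot: [0.673, 0.655, -0.267, 0.217]
force: [0.4, -0.2, 1.0]
finger_gap: 0.1
```

```bash
python3 s.py; python3 - <<'E'
from h import *
a=snap('scene','s3')['img'][150:300,150:350,::-1];b=snap('top','t3')['img'][90:240,200:400,::-1]
cv2.imwrite('pics/c3.png',np.hstack([cv2.resize(i,(400,300),interpolation=cv2.INTER_CUBIC) for i in(a,b)]))
E
```

```text
5.675 [-0.46  0.06  1.7   0.78  1.79 -0.37] [ 576.9 -118.7  390.7] f [ 0.42 -0.21  1.02] gap 0.05620154527125573
x [ 0.     0.766 -0.643] y [ 0.997 -0.048 -0.058] tip [576.9  13.8 279.5]
```

View pics/c3.png

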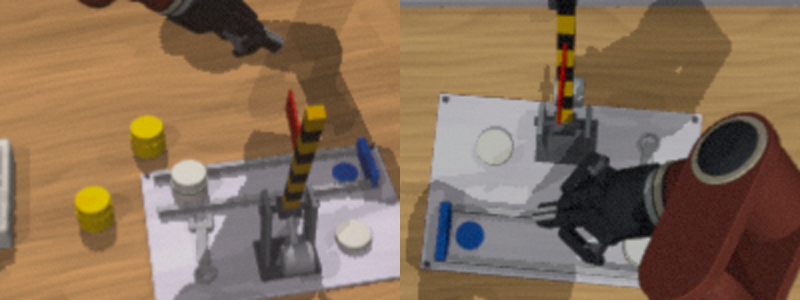

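The barrier stands fully raised (red blade up, arm leaning back) and the jar is still at its start. Next I'll straighten the tool and go behind the jar.

>>> apply_moves([
  [-0.002, -0.014, 0, -10, 0, 0],
  [-0.004, -0.028, 0, -20, 0, 0],
  [-0.006, -0.042, 0, -30, 0, 0],
  [-0.008, -0.056, 0, -40, 0, 0],
  [-0.01, -0.071, 0, -50, 0, 0],
])

```text
time_s: 6.4
tcp_pos: [567.0, -190.1, 391.0]
tool_rot: [-0.517, -0.479, 0.52, -0.482]
force: [-0.2, -0.3, -0.7]
finger_gap: -0.2
```

>>> apply_moves([
  [0, 0, -0.04, 0, 0, 0],
  [0, 0, -0.08, 0, 0, 0],
  [0, 0, -0.11, 0, 0, 0],
  [0, 0, -0.11, 0, 0, 0],
])

```text
time_s: 6.9
tcp_pos: [565.9, -189.2, 277.5]
tool_rot: [-0.518, -0.483, 0.519, -0.479]
force: [-0.1, -0.1, 1.1]
finger_gap: -0.0
```

```bash
python3 s.py; python3 - <<'E'
from h import *
a=snap('scene','s4')['img'][150:300,150:350,::-1];c=snap('top','t4');b=c['img'][120:270,200:400,::-1]
cv2.imwrite('pics/c4.png',np.hstack([cv2.resize(i,(400,300),interpolation=cv2.INTER_CUBIC) for i in(a,b)]))
E
```

```text
6.9 [-0.45  0.1   1.79  0.    1.26 -0.37] [ 565.9 -189.2  277.5] f [-0.15 -0.09  1.06] gap -0.0020301881469740883
x [-0.006  0.003 -1.   ] y [ 0.997 -0.075 -0.006] tip [ 564.9 -188.6  104.5]
```

View pics/c4.png

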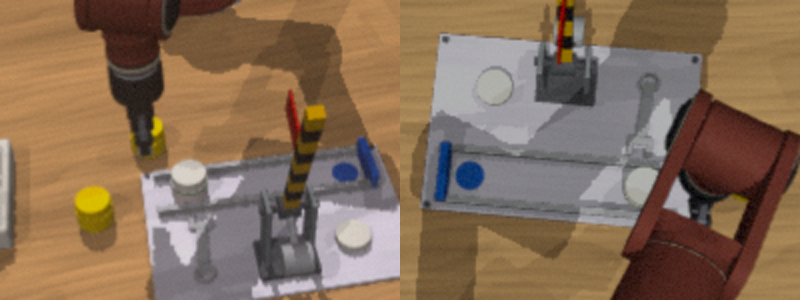

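The fingers are behind the jar, in line with the track and clear of the yellow jars. I'll lower, then approach slowly.

>>> apply_moves([
  [0, 0, -0.03, 0, 0, 0],
  [0, 0, -0.06, 0, 0, 0],
  [0, 0, -0.076, 0, 0, 0],
  [0, 0, -0.076, 0, 0, 0],
])

```text
time_s: 7.5
tcp_pos: [567.1, -189.7, 204.7]
tool_rot: [-0.518, -0.481, 0.519, -0.481]
force: [-0.9, -0.5, 0.5]
finger_gap: -0.2
```

>>> apply_moves([
  [0.001, 0.005, 0, 0, 0, 0],
  [0.001, 0.01, 0, 0, 0, 0],
  [0.001, 0.015, 0, 0, 0, 0],
  [0.002, 0.02, 0, 0, 0, 0],
  [0.002, 0.025, 0, 0, 0, 0],
])

```text
time_s: 8.12
tcp_pos: [569.1, -164.3, 204.8]
tool_rot: [-0.518, -0.481, 0.518, -0.481]
force: [0.5, -0.2, -0.7]
finger_gap: -0.0
```

>>> apply_moves([
  [0.001, 0.005, 0, 0, 0, 0],
  [0.001, 0.01, 0, 0, 0, 0],
  [0.001, 0.015, 0, 0, 0, 0],
  [0.002, 0.02, 0, 0, 0, 0],
  [0.002, 0.025, 0, 0, 0, 0],
])

```text
time_s: 8.75
tcp_pos: [571.0, -139.4, 204.7]
tool_rot: [-0.518, -0.481, 0.518, -0.481]
force: [-0.0, -0.4, -0.4]
finger_gap: 0.1
```

```bash
python3 s.py; python3 - <<'E'
from h import *
a=snap('scene','s5')['img'][150:300,150:350,::-1];c=snap('top','t5');b=c['img'][120:270,200:400,::-1]
cv2.imwrite('pics/c5.png',np.hstack([cv2.resize(i,(400,300),interpolation=cv2.INTER_CUBIC) for i in(a,b)]))
E
```

```text
8.75 [-0.37  0.17  1.84  0.    1.13 -0.29] [ 571.  -139.4  204.7] f [-0.03 -0.45 -0.42] gap 0.058383850140203086
x [-0.  0. -1.] y [ 0.997 -0.075 -0.   ] tip [ 571.  -139.4   31.7]
```

View pics/c5.png

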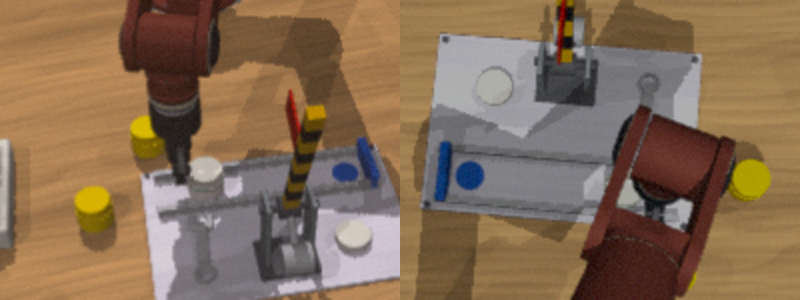

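The jar has moved along and is still upright. The tip is on the track's centre line, so I'll keep pushing.

>>> apply_moves([
  [0.001, 0.007, 0, 0, 0, 0],
  [0.001, 0.014, 0, 0, 0, 0],
  [0.002, 0.021, 0, 0, 0, 0],
  [0.002, 0.028, 0, 0, 0, 0],
  [0.003, 0.035, 0, 0, 0, 0],
])

```text
time_s: 9.48
tcp_pos: [574.0, -104.2, 204.7]
tool_rot: [-0.518, -0.481, 0.518, -0.481]
force: [0.0, 0.1, -0.9]
finger_gap: -0.1
```

>>> apply_moves([
  [0.001, 0.007, 0, 0, 0, 0],
  [0.001, 0.014, 0, 0, 0, 0],
  [0.002, 0.021, 0, 0, 0, 0],
  [0.002, 0.028, 0, 0, 0, 0],
  [0.003, 0.035, 0, 0, 0, 0],
])

```text
time_s: 10.1
tcp_pos: [577.0, -69.2, 204.7]
tool_rot: [-0.518, -0.481, 0.518, -0.481]
force: [-0.0, -0.8, -0.8]
finger_gap: -0.2
```

>>> apply_moves([
  [0.001, 0.007, 0, 0, 0, 0],
  [0.001, 0.014, 0, 0, 0, 0],
  [0.002, 0.021, 0, 0, 0, 0],
  [0.002, 0.028, 0, 0, 0, 0],
  [0.003, 0.035, 0, 0, 0, 0],
])

```text
time_s: 10.72
tcp_pos: [580.0, -34.2, 204.7]
tool_rot: [-0.518, -0.481, 0.518, -0.481]
force: [0.2, -0.1, -0.3]
finger_gap: 0.2
```

>>> apply_moves([
  [0.001, 0.007, 0, 0, 0, 0],
  [0.001, 0.014, 0, 0, 0, 0],
  [0.002, 0.021, 0, 0, 0, 0],
  [0.002, 0.028, 0, 0, 0, 0],
  [0.003, 0.035, 0, 0, 0, 0],
])

```text
time_s: 11.35
tcp_pos: [583.0, 0.8, 204.7]
tool_rot: [-0.518, -0.481, 0.518, -0.481]
force: [-1.0, -1.3, 0.2]
finger_gap: -0.1
```

>>> apply_moves([
  [0.001, 0.007, 0, 0, 0, 0],
  [0.001, 0.014, 0, 0, 0, 0],
  [0.002, 0.021, 0, 0, 0, 0],
  [0.002, 0.028, 0, 0, 0, 0],
  [0.003, 0.035, 0, 0, 0, 0],
])

```text
time_s: 11.98
tcp_pos: [586.0, 35.8, 204.7]
tool_rot: [-0.518, -0.481, 0.518, -0.481]
force: [-0.2, -0.6, 0.4]
finger_gap: 0.0
```

```bash
python3 s.py; python3 - <<'E'
from h import *
a=snap('scene','s6')['img'][150:300,200:400,::-1];c=snap('top','t6');b=c['img'][120:270,200:400,::-1]
cv2.imwrite('pics/c6.png',np.hstack([cv2.resize(i,(400,300),interpolation=cv2.INTER_CUBIC) for i in(a,b)]))
E
```

```text
11.975 [-0.07  0.17  1.84 -0.    1.13  0.01] [586.   35.8 204.7] f [-0.17 -0.6   0.41] gap 0.04317341332932855
x [-0. -0. -1.] y [ 0.997 -0.075 -0.   ] tip [586.   35.8  31.7]
```

View pics/c6.png

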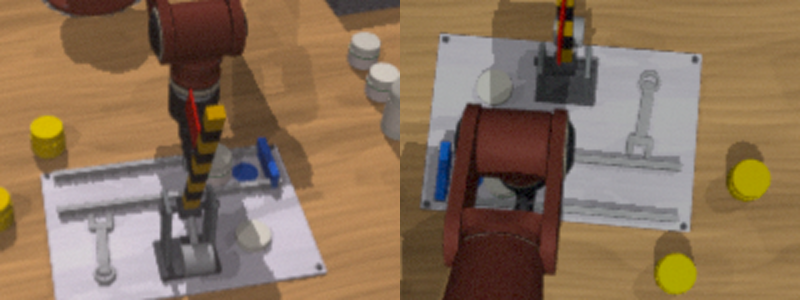

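The jar is through the open gate, just short of the disc. I'll slow down for the rest and watch the force.

>>> apply_moves([
  [0, 0.005, 0, 0, 0, 0],
  [0.001, 0.01, 0, 0, 0, 0],
  [0.001, 0.015, 0, 0, 0, 0],
  [0.002, 0.02, 0, 0, 0, 0],
  [0.002, 0.025, 0, 0, 0, 0],
])

```text
time_s: 12.7
tcp_pos: [588.0, 60.7, 204.7]
tool_rot: [0.518, 0.481, -0.518, 0.481]
force: [0.7, -0.3, 0.5]
finger_gap: -0.2
```

>>> apply_moves([
  [0, 0.003, 0, 0, 0, 0],
  [0.001, 0.006, 0, 0, 0, 0],
  [0.001, 0.009, 0, 0, 0, 0],
  [0.001, 0.012, 0, 0, 0, 0],
  [0.001, 0.015, 0, 0, 0, 0],
])

```text
time_s: 13.32
tcp_pos: [589.0, 75.5, 204.7]
tool_rot: [0.518, 0.481, -0.518, 0.481]
force: [-0.4, -0.7, -0.4]
finger_gap: 0.1
```

>>> apply_moves([
  [0, 0.001, 0, 0, 0, 0],
  [0, 0.002, 0, 0, 0, 0],
  [0, 0.003, 0, 0, 0, 0],
  [0, 0.004, 0, 0, 0, 0],
  [0, 0.005, 0, 0, 0, 0],
])

```text
time_s: 13.95
tcp_pos: [589.0, 80.3, 204.7]
tool_rot: [0.518, 0.481, -0.518, 0.481]
force: [-0.2, -0.8, -0.4]
finger_gap: -0.3
```

```bash
python3 s.py; python3 - <<'E'
from h import *
c=snap('scene','s7')
cv2.imwrite('pics/c7.png',cv2.resize(c['img'][190:290,250:383,::-1],None,fx=6,fy=6,interpolation=cv2.INTER_CUBIC))
E
```

```text
13.95 [ 0.01  0.19  1.83 -0.    1.13  0.09] [589.   80.3 204.7] f [-0.18 -0.79 -0.37] gap -0.2741431624614896
x [ 0. -0. -1.] y [ 0.997 -0.075  0.   ] tip [589.   80.3  31.7]
```

View pics/c7.png

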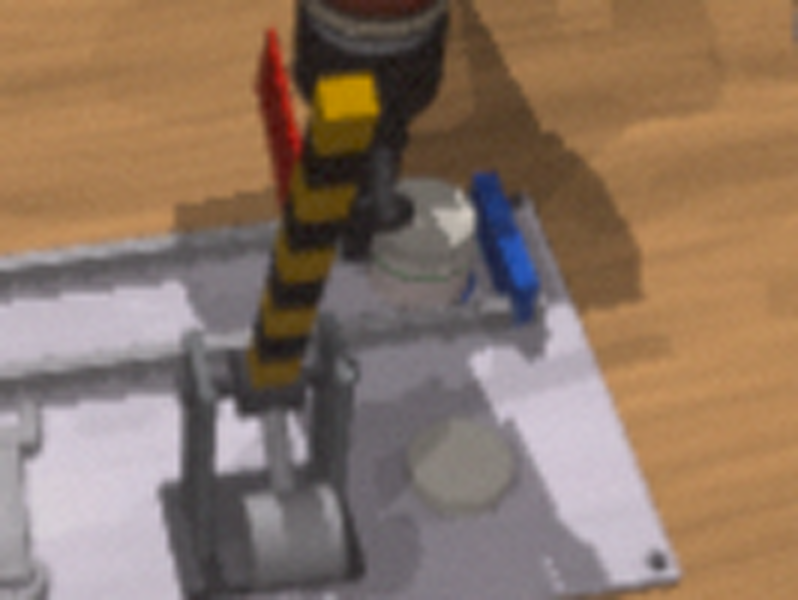

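A sliver of the blue disc still shows between jar and stop, so there are a few mm to go. I'll push on in 1 mm steps until the force rises.

>>> apply_moves([
  [0, 0.001, 0, 0, 0, 0],
  [0, 0.002, 0, 0, 0, 0],
  [0, 0.003, 0, 0, 0, 0],
  [0, 0.004, 0, 0, 0, 0],
])

```text
time_s: 14.5
tcp_pos: [589.0, 84.4, 204.7]
tool_rot: [-0.518, -0.481, 0.518, -0.481]
force: [-0.1, -1.1, 0.4]
finger_gap: 0.3
```

>>> apply_moves([
  [0, 0.001, 0, 0, 0, 0],
  [0, 0.002, 0, 0, 0, 0],
])

```text
time_s: 14.75
tcp_pos: [589.0, 86.4, 204.7]
tool_rot: [0.518, 0.481, -0.518, 0.481]
force: [-0.7, -0.6, 0.6]
finger_gap: -0.2
```

>>> apply_moves([
  [0, 0.001, 0, 0, 0, 0],
  [0, 0.001, 0, 0, 0, 0],
])

```text
time_s: 15.0
tcp_pos: [589.0, 87.4, 204.7]
tool_rot: [0.518, 0.481, -0.518, 0.481]
force: [0.6, -0.1, -0.7]
finger_gap: 0.1
```

>>> apply_moves([
  [0, 0.001, 0, 0, 0, 0],
  [0, 0.001, 0, 0, 0, 0],
])

```text
time_s: 15.25
tcp_pos: [589.0, 88.4, 204.7]
tool_rot: [0.518, 0.481, -0.518, 0.481]
force: [-0.5, 0.4, -0.2]
finger_gap: -0.1
```

>>> apply_moves([
  [0, 0.001, 0, 0, 0, 0],
  [0, 0.001, 0, 0, 0, 0],
])

```text
time_s: 15.5
tcp_pos: [589.0, 89.4, 204.7]
tool_rot: [0.518, 0.481, -0.518, 0.481]
force: [-0.1, 0.1, 0.3]
finger_gap: 0.1
```

```bash
python3 s.py; python3 - <<'E'
from h import *
c=snap('scene','s8')
cv2.imwrite('pics/c8.png',cv2.resize(c['img'][205:255,300:367,::-1],None,fx=10,fy=10,interpolation=cv2.INTER_CUBIC))
E
```

```text
15.5 [0.03 0.19 1.82 0.   1.13 0.1 ] [589.   89.4 204.7] f [-0.11  0.15  0.34] gap 0.06125182792759987
x [ 0.  0. -1.] y [ 0.997 -0.075 -0.   ] tip [589.   89.4  31.7]
```

View pics/c8.png

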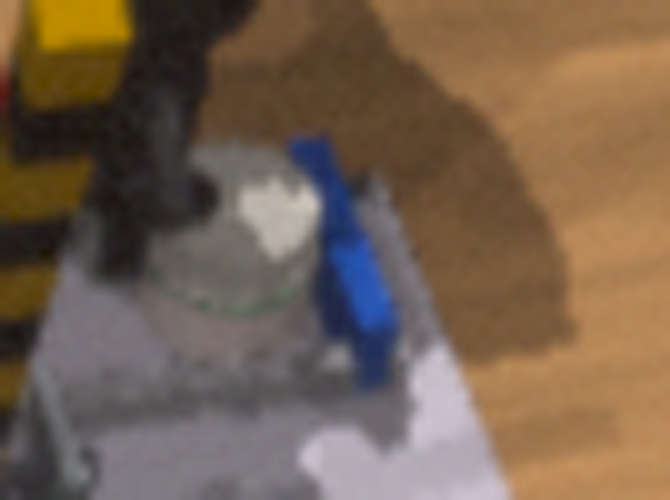

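The jar is nearly at the stop, with no contact force yet. I'll carry on millimetre by millimetre.

>>> apply_moves([
  [0, 0.001, 0, 0, 0, 0],
  [0, 0.001, 0, 0, 0, 0],
])

```text
time_s: 15.8
tcp_pos: [589.0, 90.4, 204.7]
tool_rot: [-0.518, -0.481, 0.518, -0.481]
force: [0.2, -0.5, -0.9]
finger_gap: -0.1
```

>>> apply_moves([
  [0, 0.001, 0, 0, 0, 0],
  [0, 0.001, 0, 0, 0, 0],
])

```text
time_s: 16.05
tcp_pos: [589.0, 90.8, 204.7]
tool_rot: [-0.518, -0.481, 0.519, -0.481]
force: [-1.2, -5.5, 0.8]
finger_gap: 0.0
```

```bash
python3 s.py
```

```text
16.05 [ 0.03  0.19  1.82 -0.    1.13  0.1 ] [589.   90.8 204.7] f [-1.19 -5.5   0.77] gap 0.011753308170761251
x [-0.    -0.002 -1.   ] y [ 0.997 -0.075 -0.   ] tip [589.   90.5  31.7]
```

The force stepped to 5.5 N, so the jar is against the stop. I'll back off, rise, retreat and check.

>>> apply_moves([
  [0, -0.002, 0, 0, 0, 0],
  [0, -0.006, 0, 0, 0, 0],
  [-0.002, -0.02, 0, 0, 0, 0],
  [-0.003, -0.035, 0, 0, 0, 0],
  [-0.003, -0.035, 0.03, 0, 0, 0],
])

```text
time_s: 16.68
tcp_pos: [584.4, 54.6, 232.0]
tool_rot: [-0.517, -0.482, 0.521, -0.479]
force: [-0.5, 0.4, 0.5]
finger_gap: -0.1
```

>>> apply_moves([
  [0, -0.03, 0.04, 0, 0, 0],
  [-0.02, -0.08, 0.08, 0, 0, 0],
  [-0.04, -0.13, 0.12, 0, 0, 0],
  [-0.06, -0.18, 0.14, 0, 0, 0],
  [-0.08, -0.23, 0.16, 0, 0, 0],
])

```text
time_s: 17.3
tcp_pos: [504.6, -175.9, 396.2]
tool_rot: [0.519, 0.48, -0.518, 0.481]
force: [1.8, -1.7, -0.1]
finger_gap: 0.0
```

```bash
python3 s.py; python3 - <<'E'
from h import *
a=snap('scene','s9')['img'][150:300,200:400,::-1];c=snap('top','t9');b=c['img'][90:240,200:400,::-1]
cv2.imwrite('pics/c9.png',np.hstack([cv2.resize(i,(400,300),interpolation=cv2.INTER_CUBIC) for i in(a,b)]))
# jar top: points at z 50..60 around the stop spot
pts=[]
for v in range(190,225):
  for u in range(218,256):
    p=px(c,u,v,0)
    if 49<p[2]<63: pts.append(p)
p=np.array(pts); print(len(p),p.mean(0),(p.max(0)+p.min(0))/2)
E
```

```text
17.3 [-0.47 -0.16  1.83  0.    1.47 -0.4 ] [ 504.6 -175.9  396.2] f [ 1.85 -1.7  -0.11] gap 0.034386771445419136
x [ 0.002 -0.001 -1.   ] y [ 0.997 -0.076  0.002] tip [ 504.9 -176.   223.2]
286 [590.44195653 128.73131035  55.46461049] [591.26384681 129.1518329   56.38432935]
```

View pics/c9.png

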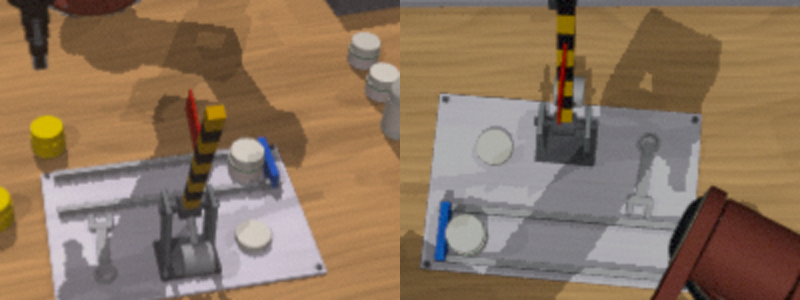

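The jar stands against the stop, the barrier is up, and the lid and wrench are in place.

>>> apply_moves([
  [0, 0, 0, 0, 0, 0],
  [0, 0, 0, 0, 0, 0],
  [0, 0, 0, 0, 0, 0],
])

```text
time_s: 17.77
tcp_pos: [506.2, -172.7, 393.7]
tool_rot: [-0.518, -0.482, 0.518, -0.481]
force: [0.1, -0.2, -0.3]
finger_gap: 0.1
```

```bash
python3 -c "
from workcell import bot
print(bot.close_job())"
```

```text
the job is handed in; nothing more can be done
None
```

The barrier is raised and the jar stands against the blue end stop. I handed the job in at about 18 s of the 54 s allowed; no verdict is reported.

**What I did:** I pushed the arm up from below with shut, tilted fingers until it swung over by itself. Then I pushed the jar slowly along the track until the force stepped to about 5.5 N at the stop, and backed the arm away.

**Last checks:**
- **Jar:** it is upright, with its centre measured at about (591, 129) mm. The disc was measured at (592, 127) mm, so it is about 2 mm off, well inside the 8 mm limit.
- **Barrier:** the last picture shows it fully up against its stop. I judged this by eye and did not measure the angle.
- **Other things:** the lid, the wrench and the yellow look-alikes appear where they were, also by eye. I did not re-measure them. The jars and spray bottle at the left and the jar on the scale were never approached.
- **Robot:** it was clear of everything when I handed in.

No check failed. The pushing force on the bar was mostly sideways, up to 5.5 N, because the fingers were tilted.

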